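Pry open the keeper box and light-cure the brooch

TASK

Pick up the spatula, work its blade under the lid of the grey keeper box through the notch in the front wall, lever the lid up and over until it falls fully open, and lay the spatula back flat on its cork mat. Then take the curing lamp from its wooden disc, aim its lens squarely at the stone of the brooch inside the box from 2 to 9 cm away and hold it steady for two seconds, and stand the lamp upright on its disc again. Open the lid with the blade only: the gripper must not touch the box or its lid, the brooch must stay where it lies, and the two cork blanks beside the box are to be left alone.

Things in the scene. Friction and masses are not known exactly. Their poses are not given: they have to be found in the camera images.
- keeper: The keeper box, grey painted steel, fixed to the table: 110 mm (x, depth) x 130 mm (y, width) x 60 mm high, walls 3 mm, inner floor 5 mm above the table. Origin at the centre of its underside; its own -x side is the front with the pry notch, its +x side carries the hinge. It is turned up to 20 degrees either way. The brooch lies inside.
- keeper_notch (a point): Centre of the pry notch at the outer face of the box's front wall: the top 10 mm of that wall is missing over a width of 74 mm, so the slot runs from 50 mm to 60 mm above the table, under the closed lid; this point is 55 mm above the table. Axes as the box: the blade goes in along +x, level.
- keeper_hinge (a point): Middle of the lid's hinge line, which runs along the box's y axis at the upper rear edge, 60 mm above the table and 112 mm behind the notch point. Axes as the box.
- lid (a joint): Hinge angle of the lid, rad: 0 shut, pi/2 upright, 2.4 fully open, leaning back on its stop. A flat bare steel plate 122 mm (x) x 134 mm (y) x 4 mm, about 240 g, no handle; shut, its underside is 60 mm above the table and it overhangs the front wall by 12 mm. Almost free hinge: below upright it falls shut unless held, beyond upright it falls open. Raising it 80 mm from the hinge takes about 2 N.
- lid_lip (a point): Middle of the lower front edge of the lid, 124 mm from the hinge line; it moves with the lid. Axes of the lid.
- brooch: The brooch: a pale wooden disc 44 mm across and 8 mm thick, lying flat, loose (50 g), on the inner floor of the box up to 20 mm off its middle, with a 22 mm round glass stone on top. Origin at the centre of its underside. Hidden until the lid is open.
- brooch_stone (a point): Top of the brooch's glass stone, 16 mm above the underside of the brooch (21 mm above the table). Its z axis points up.
- spatula: The spatula, loose, about 70 g: dark wooden handle 100 mm long (x), 18 x 18 mm, and a thin steel blade, 26 mm wide, 2.5 mm thick, sticking out 105 mm from the handle's +x end at mid-height. Origin at the centre of the handle's underside; x runs to the blade tip, z up. It starts lying on the cork mat, blade pointing away from the robot, 9 mm above the mat.
- spatula_tip (a point): Middle of the blade's straight front edge, 155 mm along x from the spatula's origin and 9 mm above its underside. Axes as the spatula.
- mat: The spatula's cork mat, fixed: 240 mm (x) x 100 mm (y) x 5 mm. Origin at the centre of its underside, on the table. It lies either on the left or on the right side of the keeper box.
- lamp: The curing lamp, a loose torch of about 140 g standing upright on its lens: black round head 42 mm across and 30 mm high at the bottom, above it a plain aluminium barrel 26 mm across up to 125 mm. Origin at the centre of the lens (the underside of the head); z points along the barrel away from the lens, so the lamp shines along its -z. It is always on.
- disc: The lamp's round wooden disc, fixed to the table, 90 mm across, 8 mm thick. Origin at the centre of its underside, on the table. It lies on the other side of the keeper box from the mat.
- blank0: Bystander, to be left alone: round cork blank, 48 mm across, 6 mm thick, lying to the left of the keeper box. Origin at the centre of its underside.
- blank1: Bystander, to be left alone: round cork blank, 48 mm across, 6 mm thick, lying to the right of the keeper box. Origin at the centre of its underside.
There are look-alikes about, which are no part of the job. What is shaped like the disc but turquoise is not meant. There is more than one size of the lamp; the job needs the larger.

How it is judged (in metres and radians):
On the way, in this order (a step that is already met when the one before it is completed fails the run):
1. the spatula, under the lid, has levered it ajar (more than 0.25 rad) (value of joint lid above 0.25 rad and contact force between spatula and keeper above 0.2 N), for 0.04 s.
2. the lid is fully open (beyond 2.2 rad) (value of joint lid above 2.2 rad), for 0.2 s.
3. the spatula lies flat and released on its cork mat (x of spatula in the frame of mat between -0.1 and 0.1 m and y of spatula in the frame of mat between -0.05 and 0.05 m and z of spatula_tip in the frame of mat between 0 and 0.03 m and angle between spatula's own z axis and vertical below 0.15 rad and contact force between the fingers and spatula below 0.1 N and linear speed of spatula below 0.02 m/s and value of joint lid above 2.2 rad), for 0.2 s.
4. the lamp's axis stays within 12 mm of the stone, lens 20 to 90 mm from it, steady for 1.5 s (x of brooch_stone in the frame of lamp between -0.012 and 0.012 m and y of brooch_stone in the frame of lamp between -0.012 and 0.012 m and z of brooch_stone in the frame of lamp between -0.09 and -0.02 m and linear speed of lamp below 0.03 m/s and angular speed of lamp below 0.3 rad/s and value of joint lid above 2.2 rad), for 1.5 s.
At the end, for the whole second after the job is handed in: Lid beyond 2.2 rad; spatula flat (0.15 rad), released, at rest, its handle's middle on the cork mat; lamp upright (0.1 rad), released, at rest on its disc, within 30 mm of the disc's centre; brooch within 20 mm of where it was (all of step 3 and horizontal distance between lamp and disc below 0.03 m and z of lamp in the frame of disc between 0.004 and 0.012 m and angle between lamp's own z axis and vertical below 0.1 rad and linear speed of lamp below 0.02 m/s and contact force between the fingers and lamp below 0.1 N and distance of brooch from where it was at the start of the episode below 0.02 m); the robot touches nothing.
It fails at once if the gripper or arm presses on the keeper box or its lid (over 2 N) (contact force between any of the fingers, the arm and keeper above 2 N).
It fails at once if the brooch is shifted more than 20 mm (distance of brooch from where it was at the start of the episode above 0.02 m).
It fails at once if a cork blank is shifted more than 30 mm (distance of any of blank0, blank1 from where it was at the start of the episode above 0.03 m).
It also fails if it takes over 72 s, if anything falls off the work surface, if the arm or the gripper's body presses on something with over 40 N, if the wrist force passes 120 N, or if a joint passes its speed limit or range.

ROBOT

A 6-joint arm with a two-finger parallel gripper is mounted at the origin on the work surface. World frame = base frame: x ahead of the robot, y to its left, z up, the work surface at z = 0. Lengths are in mm, angles in rad, forces in N, time in s.
With the tool pointing down it reaches from about 350 to 975 mm from the base axis. Payload 7.1 kg.
Tool frame: the origin (TCP) lies on the front face of the gripper's body, between the roots of the fingers; the fingertips stand 80 mm ahead of it and the grasp point (between the pads) lies 61 mm ahead of it (env.tips_ahead is the distance from the TCP to the fingertips, in mm); z points along the fingers, y is the line along which they close (so a half turn about z gives the same grasp; the last joint's range is limited). The gripper opens to 88 mm and grips with 3 to 60 N. Pads are 20 mm wide; open, the fingers measure 115 mm over their backs; the gripper's body (75 mm by 178 mm) begins 61 mm behind the grasp point.
Start: joints at [1.094, 0.423, 1.63, -0, 1.089, -0.019], TCP at [276.203, 560.64, 302.675] pointing down, gripper open.
Joint ranges: [-3, 3], [-0.9, 2.11], [0.09, 2.58], [-1.31, 4.45], [0.11, 2.69], [-2.54, 2.54]. Speed limits (rad/s): [2.39, 2.39, 3.01, 3.14, 3.14, 3.14].

INTERFACE

Orientations are given as a unit quaternion [x, y, z, w].
In Python, from station import env, set_gripper, viewer, workorder gives the robot as it stands. Calls block until the motion is done:
- env.reach(position, orientation): joint-space move of the TCP to a pose.
- env.move_l(position, rot=None, rate=150, f_stop=None): straight line of the TCP; rot=None keeps the orientation; rate is the mean speed in mm/s. With f_stop (N) it stops when the force on the tool has changed by that much, and returns True; else False.
- env.move_joints(angles): joint-space move.
- set_gripper(opening): finger opening in mm; the grip force is fixed at half the most; returns when the fingers have stopped.
- env.hold(seconds).
- env.ik(position, orientation): joint angles nearest the present ones, or None.
- env.read_state(): the state.
- viewer.camera(name): name is "side" or "top" or "wrist"; returns the picture (420x560x3 uint8, blue, green, red); there is no depth.
- viewer.camera_params(name): a dict with "fx", "fy", "cx", "cy" (pixels), "pose" (4x4, takes a point from camera to world coordinates); the wrist camera has in their place "tool_from_camera" (4x4, takes a point from camera to tool coordinates, whose origin is the TCP and whose axes are the flange's). Camera axes: x right, y up, looking along -z (the intrinsics and any distortion apply to the point x, -y, -z); pixel columns grow to the right and rows downward; lengths in mm; the calibration is good to about 2 mm. A picture is of the moment at which its call begins: read the wrist's pose just before it. camera_params takes no time and is no camera call.
A pose or a line that the arm cannot do raises env.IKError and nothing moves.
- workorder.sign_off(): hands the job in; it is judged then, once.
The state is a dict: "time_s": time; "qpos": joint angles; "dq": joint speeds; "tau": joint torques, N m; "tool_pos": TCP position; "orientation": TCP orientation; "force": force on the tool from outside, world axes, zero at the start; "wrist_torque": the same for the moment, N m; "width": finger opening in mm; "grip_force": force on a finger pad.
Only numpy, scipy, OpenCV 4.12 (cv2) and the standard library are available. Lean on these libraries where they do the work, as an engineer would, in place of code of your own. Each camera call takes 0.05 s, during which the arm holds its last target. There are 200 camera calls.

## Working session

There is one attempt and no reset: what is moved stays moved. The work goes in short steps, each a Python script; the robot and the scene stay as the last script left them, time stands still between calls to the robot, and variables do not carry over. Pictures are saved under pics/ and viewed, at most 15 in all, crops included, and the job is handed in when it is done.

```bash
ls; mkdir -p pics
python3 - <<'E'
from station import env, set_gripper, viewer, workorder
import cv2, numpy as np
np.set_printoptions(precision=4,suppress=True)
for n in ["top","side"]:
    im=viewer.camera(n); cv2.imwrite(f"pics/{n}0.png",im); print(n,viewer.camera_params(n))
print(viewer.camera_params("wrist"));print(env.read_state())
E
```

```text
pics
top {'fx': 428.6781982472242, 'fy': 428.6781982472242, 'cx': 281.63524981597584, 'cy': 207.0574164340093, 'pose': array([[ -0.0221,   0.9805,  -0.1951, 328.2376],
       [ -0.9994,  -0.0168,   0.0286,  65.8411],
       [  0.0247,   0.1956,   0.9804, 917.2965],
       [  0.    ,   0.    ,   0.    ,   1.    ]])}
side {'fx': 409.76140083130264, 'fy': 409.76140083130264, 'cx': 280.0478774538998, 'cy': 213.76073214031013, 'pose': array([[   0.8906,    0.3474,   -0.2934,  230.0667],
       [  -0.4546,    0.6642,   -0.5934, -572.5703],
       [  -0.0112,    0.6619,    0.7495,  821.0048],
       [   0.    ,    0.    ,    0.    ,    1.    ]])}
{'fx': 304.93247986817215, 'fy': 304.93247986817215, 'cx': 280.91996338403425, 'cy': 212.6561496545875, 'tool_from_camera': array([[  0.0002,   0.9619,   0.2736,  74.5142],
       [  1.    ,  -0.0003,   0.0005,   0.7487],
       [  0.0005,   0.2736,  -0.9619, -81.8954],
       [  0.    ,   0.    ,   0.    ,   1.    ]])}
{'time_s': 0.1, 'qpos': array([ 1.094 ,  0.4238,  1.6306, -0.    ,  1.0886, -0.019 ]), 'dq': array([ 0.0002, -0.0009, -0.003 ,  0.0011, -0.0002,  0.001 ]), 'tau': array([ -0.0002, -54.5615, -27.4325,   0.0646,   0.0188,  -0.0001]), 'tool_pos': array([276.0444, 560.3219, 301.9874]), 'orientation': array([ 0.2269,  0.9739, -0.0007, -0.0002]), 'force': array([-0.2894, -0.0376, -0.1207]), 'wrist_torque': array([-0.0222,  0.0448, -0.0202]), 'grip_force': 0.0, 'width': 87.89295698124505}
```

View pics/top0.png

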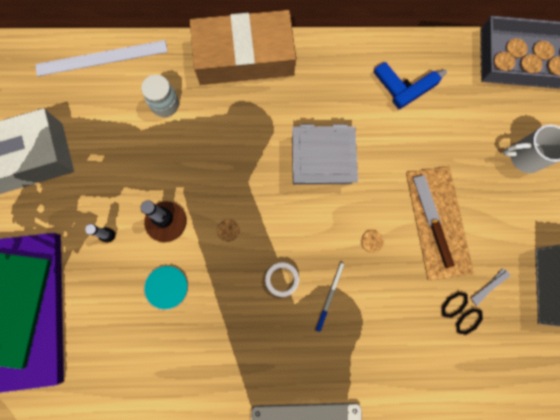

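View pics/side0.png

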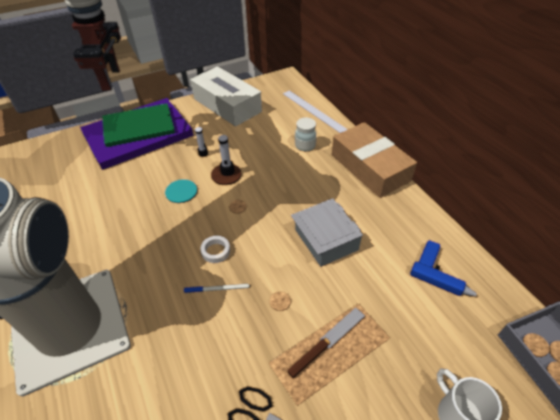

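The top view shows the keeper at (325,154) with its notch side facing down in the picture, and the spatula on its cork mat at (440,222). There are two lamps: one on the wooden disc at (157,213) and a smaller one at (100,233) off any disc. The turquoise disc at (166,287) is a decoy. The larger lamp on the wooden disc fits the description, and I'll confirm it in an enlarged crop.

```bash
cat > h.py <<'E'
from station import env, set_gripper, viewer, workorder
import cv2, numpy as np
from scipy.spatial.transform import Rotation as R
np.set_printoptions(precision=3,suppress=True)
def campose(n):
    p=viewer.camera_params(n)
    if n!="wrist": return p,p["pose"]
    s=env.read_state(); T=np.eye(4); T[:3,:3]=R.from_quat(s["orientation"]).as_matrix(); T[:3,3]=s["tool_pos"]
    return p,T@p["tool_from_camera"]
def ray(pP,uv,z):
    p,P=pP; uv=np.atleast_2d(np.array(uv,float))
    d=np.c_[(uv[:,0]-p["cx"])/p["fx"],-(uv[:,1]-p["cy"])/p["fy"],-np.ones(len(uv))]@P[:3,:3].T
    return P[:3,3]+d*((z-P[2,3])/d[:,2])[:,None]
def proj(pP,X):
    p,P=pP; c=(np.atleast_2d(X)-P[:3,3])@P[:3,:3]
    return np.c_[p["cx"]+p["fx"]*c[:,0]/-c[:,2],p["cy"]-p["fy"]*c[:,1]/-c[:,2]]
def down(yaw,tilt=0):
    """tool down; yaw = world angle of tool y axis (closing line)"""
    y=np.array([np.cos(yaw),np.sin(yaw),0]); z=np.array([0,0,-1.]); x=np.cross(y,z)
    return R.from_matrix(np.c_[x,y,z])
def blob(mask,roi):
    x0,y0,x1,y1=roi; m=np.zeros_like(mask); m[y0:y1,x0:x1]=mask[y0:y1,x0:x1]
    c,_=cv2.findContours(m,cv2.RETR_EXTERNAL,cv2.CHAIN_APPROX_NONE)
    return max(c,key=cv2.contourArea)[:,0,:]
E
python3 - <<'E'
from h import *
im=cv2.imread("pics/top0.png"); c=campose("top"); hsv=cv2.cvtColor(im,cv2.COLOR_BGR2HSV)
H,S,V=cv2.split(hsv)
k=blob(((S<70)&(V>60)).astype(np.uint8)*255,(270,100,375,205)); r=cv2.minAreaRect(k.astype(np.float32)); print("keeper",r,ray(c,cv2.boxPoints(r),64))
b=blob(((V<115)&(S>90)).astype(np.uint8)*255,(415,200,465,275)); r=cv2.minAreaRect(b.astype(np.float32)); print("handle",r,ray(c,[r[0]],23),ray(c,cv2.boxPoints(r),23))
b=blob(((S<70)&(V>80)).astype(np.uint8)*255,(408,165,445,230)); r=cv2.minAreaRect(b.astype(np.float32)); print("blade",r,ray(c,cv2.boxPoints(r),14))
print("disc pix",ray(c,[[165,222]],8),"mat",ray(c,[[440,222]],5),"blanks",ray(c,[[228,230],[372,240]],6))
a=cv2.resize(im[180:260,70:210],None,fx=4,fy=4,interpolation=cv2.INTER_CUBIC)
b=cv2.resize(im[115:195,280:370],None,fx=4,fy=4,interpolation=cv2.INTER_CUBIC)
s=cv2.imread("pics/side0.png"); d=cv2.resize(s[110:190,180:260],None,fx=3.5,fy=3.5,interpolation=cv2.INTER_CUBIC)
e=cv2.resize(im[155:295,395:485],None,fx=2,fy=2)
o=np.zeros((600,800,3),np.uint8); o[:280,:490]=cv2.resize(a,(490,280)); o[:280,500:780]=d; o[285:285+315,:354]=cv2.resize(b,(354,315)); o[290:570,400:580]=e
cv2.imwrite("pics/crop1.png",o)
E
```

```text
keeper ((324.5, 153.5), (59.0, 65.0), 90.0) [[ 676.611   15.093   64.   ]
 [ 674.956 -122.953   64.   ]
 [ 545.956 -115.637   64.   ]
 [ 548.065   18.545   64.   ]]
handle ((441.25665283203125, 244.39425659179688), (46.48627471923828, 10.268708229064941), 70.97439575195312) [[ 420.053 -295.494   23.   ]] [[ 463.826 -272.917   23.   ]
 [ 470.662 -294.466   23.   ]
 [ 377.03  -317.684   23.   ]
 [ 370.521 -296.5     23.   ]]
blade ((426.2276611328125, 199.529541015625), (50.59217834472656, 11.991003036499023), 70.82099914550781) [[ 569.003 -248.894   14.   ]
 [ 577.574 -274.771   14.   ]
 [ 470.494 -301.574   14.   ]
 [ 462.373 -276.18    14.   ]]
disc pix [[480.948 289.003   8.   ]] mat [[ 470.713 -304.679    5.   ]] blanks [[ 461.526  155.109    6.   ]
 [ 434.147 -153.175    6.   ]]
```

View pics/crop1.png

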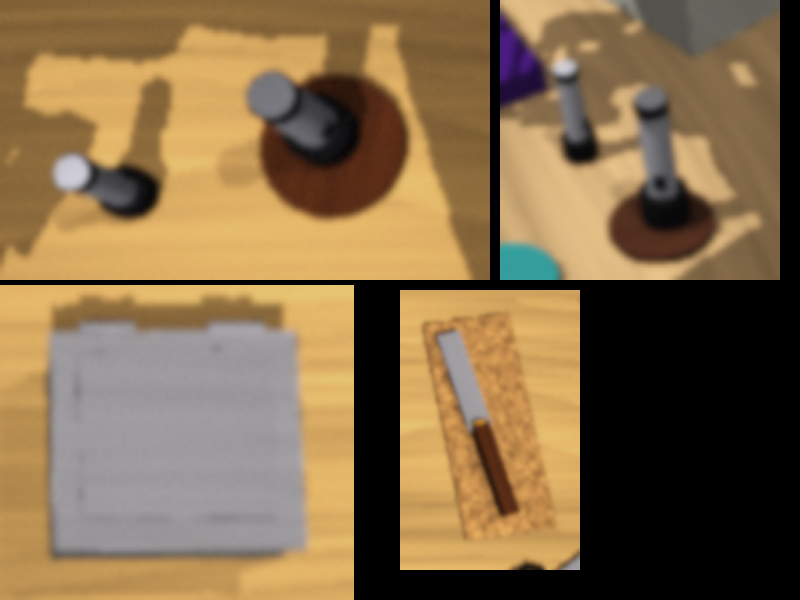

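The crop confirms it: the larger lamp stands on the brown wooden disc, and the small lamp on the left stands on bare table. The keeper is turned only a few degrees. Next I'll take closer wrist views of the keeper and spatula.

Run:
```python
from h import *
import pickle
q=down(-np.pi/2).as_quat()
for n,p in [("k",[530,-55,270]),("s",[430,-290,230])]:
    env.reach(p,q); env.hold(.2)
    c=campose("wrist"); im=viewer.camera("wrist"); cv2.imwrite(f"pics/w{n}.png",im); pickle.dump(c,open(f"w{n}.pkl","wb"))
s=env.read_state(); print(s["time_s"],s["qpos"])
o=np.hstack([cv2.resize(cv2.imread(f"pics/w{n}.png"),(400,300)) for n in "ks"]); cv2.imwrite("pics/ws2.png",o)
```

```text
3.9833 [-0.614  0.371  1.917  0.     0.853  0.955]
```

View pics/ws2.png

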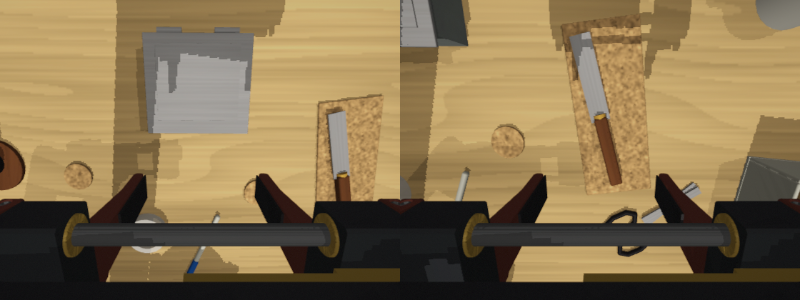

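Run:
```python
from h import *
import pickle
im=cv2.imread("pics/wk.png"); c=pickle.load(open("wk.pkl","rb")); H,S,V=cv2.split(cv2.cvtColor(im,cv2.COLOR_BGR2HSV))
m=((S<60)&(V>50)).astype(np.uint8)*255; m=cv2.morphologyEx(m,cv2.MORPH_OPEN,np.ones((9,9)))
k=blob(m,(180,30,380,215)); r=cv2.approxPolyDP(k.reshape(-1,1,2),8,True)[:,0]; print(r); P=ray(c,r,64); print("lid",P)
h=cv2.convexHull(ray(c,k,64)[:,:2].astype(np.float32)); rr=cv2.minAreaRect(h); print(rr)
im=cv2.imread("pics/ws.png"); c=pickle.load(open("ws.pkl","rb")); H,S,V=cv2.split(cv2.cvtColor(im,cv2.COLOR_BGR2HSV))
m=((V<125)&(S>110)&((H<12)|(H>170))).astype(np.uint8)*255
k=blob(m,(240,140,340,280)); g=cv2.minAreaRect(ray(c,k,23)[:,:2].astype(np.float32)); print("handle",g,cv2.boxPoints(g))
m=((S<60)&(V>70)).astype(np.uint8)*255
k=blob(m,(240,30,300,175)); g=cv2.minAreaRect(ray(c,k,15)[:,:2].astype(np.float32)); print("blade",g,cv2.boxPoints(g))
c=campose("top")
print("top lid",ray(c,[[292.7,126.4],[355.5,127],[357.5,182.3],[293.5,183.6]],64))
```

```text
[[199  46]
 [208 185]
 [346 186]
 [354  46]]
lid [[ 670.846   15.614   64.   ]
 [ 551.182   15.662   64.   ]
 [ 550.369 -116.459   64.   ]
 [ 671.026 -116.042   64.   ]]
((613.6958618164062, -49.95619201660156), (133.31837463378906, 126.81059265136719), 89.9438247680664)
handle ((448.1178894042969, -293.5274658203125), (45.352359771728516, 15.957639694213867), 16.89388084411621) [[ 424.102 -292.483]
 [ 428.739 -307.752]
 [ 472.134 -294.572]
 [ 467.497 -279.303]]
blade ((519.530029296875, -275.317138671875), (109.81611633300781, 26.30879020690918), 14.138507843017578) [[ 463.072 -275.973]
 [ 469.498 -301.485]
 [ 575.988 -274.661]
 [ 569.562 -249.149]]
top lid [[ 671.22    13.758   64.   ]
 [ 668.257 -119.378   64.   ]
 [ 547.428 -116.758   64.   ]
 [ 546.745   15.495   64.   ]]
```

Run:
```python
from h import *
a=np.deg2rad(14.1); q=down(a-np.pi/2); g=np.array([422.8,-299.5])+33*np.array([np.cos(a),np.sin(a)])
set_gripper(50)
env.reach([*g,160],q.as_quat()); env.move_l([*g,88],rate=80,f_stop=8)
s=env.read_state(); print(s["tool_pos"],s["force"])
set_gripper(5); s=env.read_state(); print(s["width"],s["grip_force"])
env.move_l([*g,200],rate=100); env.hold(.2)
c=campose("wrist"); im=viewer.camera("wrist"); cv2.imwrite("pics/g.png",im)
s=env.read_state(); T=s["tool_pos"]; M=R.from_quat(s["orientation"]).as_matrix()
H,S,V=cv2.split(cv2.cvtColor(im,cv2.COLOR_BGR2HSV))
tip=T+M@np.array([122,0,73]); print("exp tip px",proj(c,tip), "pred jn",proj(c,T+M@[17,0,73]), s["time_s"],s["width"])
```

```text
[ 455.041 -291.612   88.259] [-0.463  0.164 -0.61 ]
17.646807726208163 30.01638662070036
exp tip px [[281.653  17.873]] pred jn [[281.479 238.547]] 8.3 17.476639615920167
```

View pics/g.png

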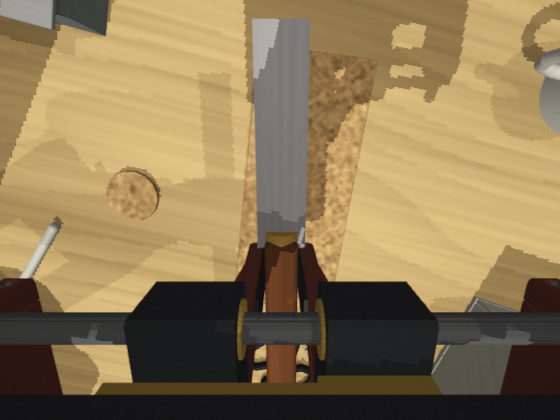

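The blade is held straight: the tip shows at (281,19), where I predicted (282,18). Next is the insertion.

Run:
```python
from h import *
q=down(-np.pi/2); Y=-50.3; L=122; D=73
env.reach([525-L,Y,210],q.as_quat()); env.move_l([525-L,Y,55+D],rate=120); env.hold(.1)
c=campose("wrist"); im=viewer.camera("wrist"); cv2.imwrite("pics/pre.png",im)
s=env.read_state(); print(s["tool_pos"],s["force"],s["time_s"])
print("lip px pred",proj(c,[[550,Y,60],[562,Y,50]]))
f=env.move_l([588-L,Y,55+D],rate=60,f_stop=4); s=env.read_state(); print("insert",f,s["tool_pos"],s["force"])
cv2.imwrite("pics/ins.png",viewer.camera("wrist"))
c2=viewer.camera("side"); cv2.imwrite("pics/sins.png",c2)
o=np.hstack([cv2.resize(cv2.imread("pics/ins.png"),(400,300)),cv2.resize(c2[170:290,260:420],(400,300),interpolation=cv2.INTER_CUBIC)]); cv2.imwrite("pics/o3.png",o)
```

```text
[403.499 -50.432 128.629] [ 1.342  0.351 -0.389] 10.2583
lip px pred [[281.364 -52.93 ]
 [281.329 -73.155]]
insert False [465.519 -50.256 127.907] [ 0.67  -0.028 -0.671]
```

View pics/o3.png

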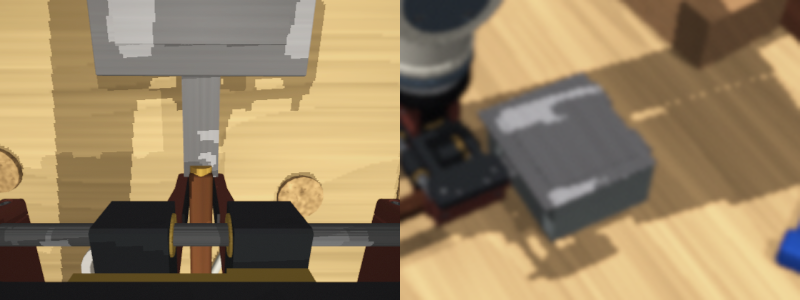

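The blade passes under the lid's lip at (200,75) in the left panel, centred, and the insertion met no force. Now I'll lever the lid along the arc.

Run:
```python
from h import *
Y=-50.3; L=122; D=73; r=674-587.5
for t in [3,8,16,24,32,42,52,62,72,80,88,94,100,106,112]:
    a=np.deg2rad(t); p=[674-r*np.cos(a)-L,Y,60+r*np.sin(a)-1.2+D]
    env.move_l(p,rate=70)
    s=env.read_state(); print(t,s["tool_pos"],s["force"],round(s["time_s"],2),round(s["width"],1))
env.hold(.3)
cv2.imwrite("pics/open.png",viewer.camera("side")); cv2.imwrite("pics/openw.png",viewer.camera("wrist"))
o=np.hstack([cv2.resize(cv2.imread("pics/open.png"),(400,300)),cv2.resize(cv2.imread("pics/openw.png"),(400,300))]); cv2.imwrite("pics/o4.png",o)
```

```text
3 [465.307 -50.283 136.708] [-0.816  0.257 -2.358] 11.82 17.8
8 [466.454 -50.311 144.202] [-0.443 -0.352 -1.531] 12.08 17.5
16 [469.234 -50.333 156.03 ] [-0.186  0.516 -2.064] 12.41 17.7
24 [473.375 -50.321 167.235] [ 1.118 -0.76  -2.797] 12.73 17.7
32 [479.136 -50.333 177.903] [ 0.412  0.285 -2.548] 13.06 17.8
42 [488.36  -50.334 190.066] [-0.705 -0.126 -2.346] 13.43 17.8
52 [499.686 -50.349 200.509] [-0.429 -0.044 -1.223] 13.79 17.9
62 [512.472 -50.343 208.673] [-0.433  0.143 -1.255] 14.16 17.8
72 [526.277 -50.368 214.429] [-0.705 -0.507 -1.235] 14.53 17.9
80 [537.857 -50.344 217.213] [-0.375  1.376 -0.385] 14.85 17.7
88 [549.715 -50.342 218.366] [-0.031 -0.531 -1.662] 15.18 17.8
94 [558.621 -50.314 218.124] [-0.921 -0.976 -1.592] 15.46 18.0
100 [567.514 -50.294 216.912] [ 0.115 -0.151 -0.409] 15.74 17.7
106 [576.25  -50.303 214.826] [ 0.299  0.182 -0.053] 16.02 17.7
112 [584.743 -50.294 211.811] [ 0.146  0.102 -0.591] 16.31 17.7
```

View pics/o4.png

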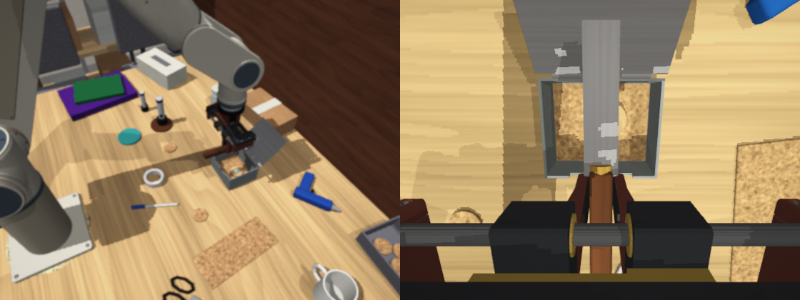

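The lid leans fully back and the box interior is visible. I'll put the spatula back now, then look for the brooch.

Run:
```python
from h import *
import pickle
a=np.deg2rad(14.1); q=down(a-np.pi/2); g=np.array([422.8,-299.5])+33*np.array([np.cos(a),np.sin(a)])
env.move_l([500,-50.3,235],rate=150)
env.reach([*g,180],q.as_quat()); env.move_l([*g,100],rate=120)
f=env.move_l([*g,87.5],rate=30,f_stop=3); s=env.read_state(); print(f,s["tool_pos"],s["force"])
set_gripper(40); env.move_l([*g,160],rate=150)
env.hold(.2)
top=viewer.camera("top"); cv2.imwrite("pics/top2.png",top)
env.reach([530,-55,290],down(-np.pi/2).as_quat()); env.hold(.3)
pickle.dump(campose("wrist"),open("wb.pkl","wb")); im=viewer.camera("wrist"); cv2.imwrite("pics/wb.png",im)
print(env.read_state()["time_s"])
o=np.zeros((600,800,3),np.uint8); o[:300,:400]=cv2.resize(top,(400,300)); o[:300,400:]=cv2.resize(im,(400,300))
o[300:,:400]=cv2.resize(im[40:220,180:420],(400,300),interpolation=cv2.INTER_CUBIC); o[300:,400:]=cv2.resize(top[160:280,380:540],(400,300),interpolation=cv2.INTER_CUBIC); cv2.imwrite("pics/o5.png",o)
```

```text
True [ 455.002 -291.766   88.966] [ 0.25  -0.564  3.314]
22.525
```

View pics/o5.png

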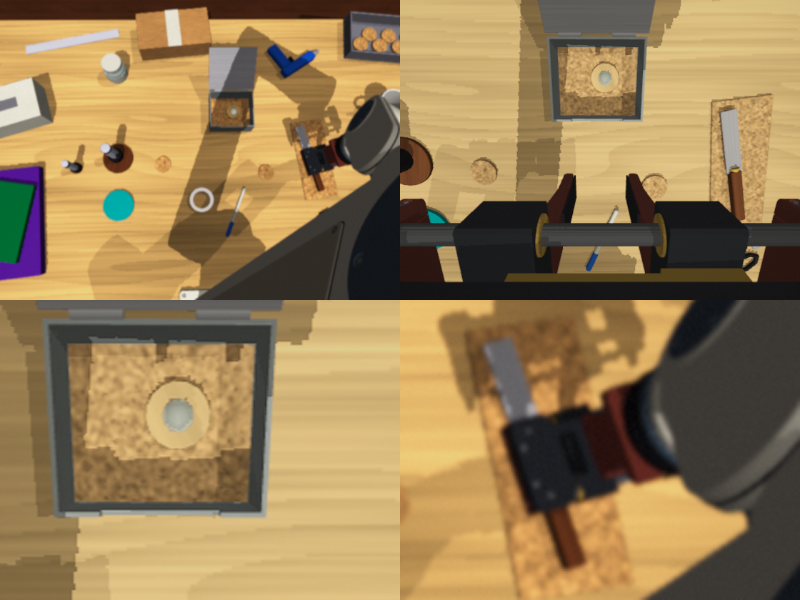

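The spatula lies flat on its mat and the lid is fully open. In the lower-left crop the stone is at (178,414), which is about (287,108) in the wrist image. Next I'll find the lamp from close by.

Run:
```python
from h import *
import pickle
c=pickle.load(open("wb.pkl","rb")); print("stone",ray(c,[[286.8,108.4]],18))
ct=campose("top"); print("lamp top coarse",ray(ct,[[148,207.7]],133),"disc",ray(ct,[[165.4,221.4]],8))
im=cv2.imread("pics/wb.png"); 
g=cv2.cvtColor(im,cv2.COLOR_BGR2GRAY)[60:150,250:330]
H,S,V=cv2.split(cv2.cvtColor(im,cv2.COLOR_BGR2HSV)); m=((S<60)&(V>100)).astype(np.uint8)*255
k=blob(m,(270,90,305,128)); (u,v),r=cv2.minEnclosingCircle(k); print(u,v,r,ray(c,[[u,v]],18))
P=[400,285,290]; q=down(-np.pi/2).as_quat()
env.reach(P,q); env.hold(.2); cc=campose("wrist"); pickle.dump(cc,open("wl.pkl","wb")); w=viewer.camera("wrist"); cv2.imwrite("pics/wl.png",w); print(env.read_state()["time_s"])
```

```text
stone [[623.518 -61.936  18.   ]]
lamp top coarse [[487.345 290.41  133.   ]] disc [[482.231 288.195   8.   ]]
286.5 108.83333587646484 9.501564025878906 [[623.067 -61.608  18.   ]]
24.1417
```

View pics/wl.png

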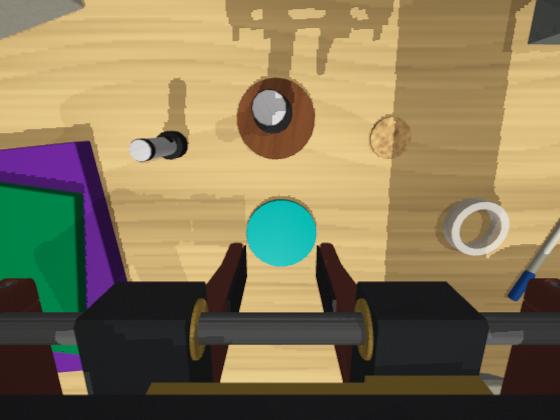

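Run:
```python
from h import *
import pickle
c=pickle.load(open("wl.pkl","rb")); w=cv2.imread("pics/wl.png")
H,S,V=cv2.split(cv2.cvtColor(w,cv2.COLOR_BGR2HSV))
k=blob(((S<60)&(V>90)).astype(np.uint8)*255,(245,80,300,135)); (u,v),r=cv2.minEnclosingCircle(k); b=ray(c,[[u,v]],133)[0]; print("barrel",u,v,r,b)
k=blob(((V<150)&(S>100)&((H<11)|(H>170))).astype(np.uint8)*255,(220,65,330,170)); e=cv2.fitEllipse(cv2.convexHull(k)); d=ray(c,[e[0]],8)[0]; print("disc",e,d)
q=down(-np.pi/2).as_quat()
set_gripper(64)
g=b[:2]
env.reach([*g,235],q); env.move_l([*g,164],rate=80,f_stop=8); s=env.read_state(); print(s["tool_pos"],s["force"])
set_gripper(15); s=env.read_state(); print(s["width"],s["grip_force"],s["force"])
env.move_l([*g,235],rate=80); env.hold(.2)
c=campose("wrist"); w=viewer.camera("wrist"); cv2.imwrite("pics/wl2.png",w); s=env.read_state(); print(s["time_s"],s["force"])
T=s["tool_pos"]; print(T,"pred lens/top px",proj(c,T+R.from_quat(s["orientation"]).as_matrix()@np.array([[0,0,156.],[0,0,31]]).T if 0 else [T-[0,0,156],T-[0,0,31]]))
sd=viewer.camera("side"); t=viewer.camera("top"); cs=campose("side"); p=proj(cs,[T-[0,0,156],T-[0,0,126]]); print("side pred",p); u,v=p.mean(0).astype(int)
o=np.zeros((300,800,3),np.uint8); o[:,:400]=cv2.resize(w,(400,300)); o[:,400:]=cv2.resize(sd[v-60:v+60,u-80:u+80],(400,300),interpolation=cv2.INTER_CUBIC); cv2.imwrite("pics/o6.png",o); print(u,v)
```

```text
barrel 268.8070068359375 107.42105102539062 18.07219696044922 [489.363 293.551 133.   ]Traceback (most recent call last):
  File "<stdin>", line 6, in <module>
cv2.error: OpenCV(4.12.0) /io/opencv/modules/imgproc/src/shapedescr.cpp:361: error: (-201:Incorrect size of input array) There should be at least 5 points to fit the ellipse in function 'fitEllipseNoDirect'
```

Run:
```python
from h import *
import pickle
c=pickle.load(open("wl.pkl","rb"))
print("disc",ray(c,[[276,118.5]],8))
q=down(-np.pi/2).as_quat()
set_gripper(64)
g=np.array([488.9,292.8])
env.reach([*g,235],q); env.move_l([*g,164],rate=80,f_stop=8); s=env.read_state(); print(s["tool_pos"],s["force"])
set_gripper(15); s=env.read_state(); print(s["width"],s["grip_force"],s["force"])
env.move_l([*g,235],rate=80); env.hold(.2)
c=campose("wrist"); w=viewer.camera("wrist"); cv2.imwrite("pics/wl2.png",w); s=env.read_state(); print(s["time_s"],s["force"])
T=s["tool_pos"]; print(T,"pred lens/top px",proj(c,[T-[0,0,156],T-[0,0,31]]))
sd=viewer.camera("side"); cs=campose("side"); p=proj(cs,[T-[0,0,156],T-[0,0,126]]); print("side pred",p); u,v=p.mean(0).astype(int)
o=np.zeros((300,800,3),np.uint8); o[:,:400]=cv2.resize(w,(400,300)); o[:,400:]=cv2.resize(sd[v-60:v+60,u-80:u+80],(400,300),interpolation=cv2.INTER_CUBIC); cv2.imwrite("pics/o6.png",o); print(u,v)
```

```text
disc [[484.24  290.129   8.   ]]
[489.222 292.943 164.348] [-0.812 -0.087 -0.357]
25.725887704192342 29.99388098716736 [0.17  0.07  0.997]
28.225 [-0.645 -0.758 -1.264]
[488.731 292.722 234.53 ] pred lens/top px [[281.214 221.719]
 [281.766 311.294]]
side pred [[224.75  151.835]
 [223.521 143.353]]
224 147
```

View pics/o6.png

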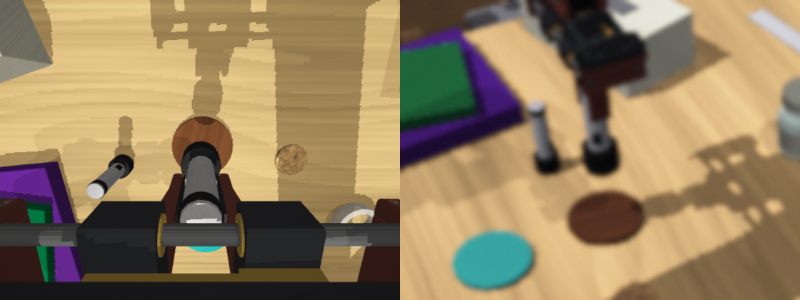

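The lamp hangs straight, with its lens about where predicted. I'll aim it at the stone and hold.

Run:
```python
from h import *
q=down(-np.pi/2).as_quat(); S=[623.3,-61.8]
env.reach([*S,290],q); env.move_l([*S,234],rate=60); env.hold(.3)
c=campose("wrist"); w=viewer.camera("wrist"); sd=viewer.camera("side"); t=viewer.camera("top")
env.hold(2.0); s=env.read_state(); print(s["time_s"],s["tool_pos"],s["force"])
T=s["tool_pos"]; p=proj(campose("side"),[T-[0,0,156],[*S,21]]); print("side lens, stone",p)
u,v=p.mean(0).astype(int); o=np.zeros((300,800,3),np.uint8); o[:,:400]=cv2.resize(w,(400,300)); o[:,400:]=cv2.resize(sd[v-45:v+45,u-60:u+60],(400,300),interpolation=cv2.INTER_CUBIC); cv2.imwrite("pics/o7.png",o); print(u,v)
```

```text
33.2333 [623.296 -61.788 233.999] [-0.072  0.296 -2.604]
side lens, stone [[333.138 220.447]
 [331.172 235.354]]
332 227
```

View pics/o7.png

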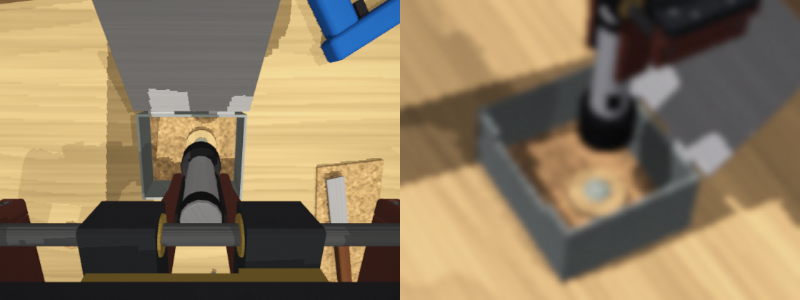

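In the side view the stone sits a few pixels lower than predicted. I'll measure it properly in the side and top images.

Run:
```python
from h import *
sd=viewer.camera("side"); cv2.imwrite("pics/sd8.png",sd)
top=cv2.imread("pics/top2.png")
def circ(im,roi,n,smax=75,vmin=110):
    H,S,V=cv2.split(cv2.cvtColor(im,cv2.COLOR_BGR2HSV)); k=blob(((S<smax)&(V>vmin)).astype(np.uint8)*255,roi)
    b=cv2.boundingRect(k); uv=[b[0]+(b[2]-1)/2,b[1]+(b[3]-1)/2]; print(n,b,ray(campose(n),[uv],17))
circ(sd,(322,230,342,248),"side"); circ(top,(316,150,336,166),"top")
up=lambda x:cv2.resize(x,(400,300),interpolation=cv2.INTER_NEAREST)
cv2.imwrite("pics/o8.png",np.hstack([up(sd[215:260,302:362]),up(top[135:180,296:356])]))
```

```text
side (327, 235, 8, 8) [[618.539 -66.959  17.   ]]
top (322, 152, 10, 9) [[620.225 -61.679  17.   ]]
```

View pics/o8.png

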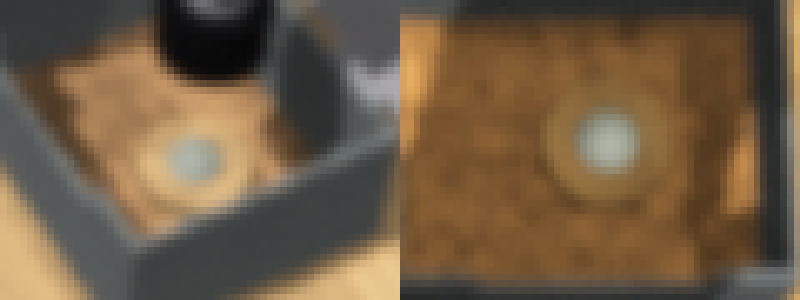

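The three estimates of the stone agree within about 6 mm, with a mean of (621,-63). I'll hold there as well, then return the lamp.

Run:
```python
from h import *
q=down(-np.pi/2).as_quat()
env.move_l([620.8,-63.3,234],rate=20); env.hold(2.5); print(env.read_state()["time_s"])
env.move_l([620.8,-63.3,290],rate=100)
g=[487,291.5]
env.reach([*g,240],q); env.move_l([*g,172],rate=80); f=env.move_l([*g,162],rate=15,f_stop=3)
s=env.read_state(); print(f,s["tool_pos"],s["force"])
set_gripper(64); env.move_l([*g,260],rate=100); env.reach([400,285,290],q); env.hold(.3)
w=viewer.camera("wrist"); t=viewer.camera("top"); s=env.read_state(); print(s["time_s"])
cv2.imwrite("pics/o9.png",np.hstack([cv2.resize(w,(400,300)),cv2.resize(t,(400,300))]))
```

```text
36.075
True [487.022 291.627 163.914] [-1.347  1.729  4.564]
42.4917
```

View pics/o9.png

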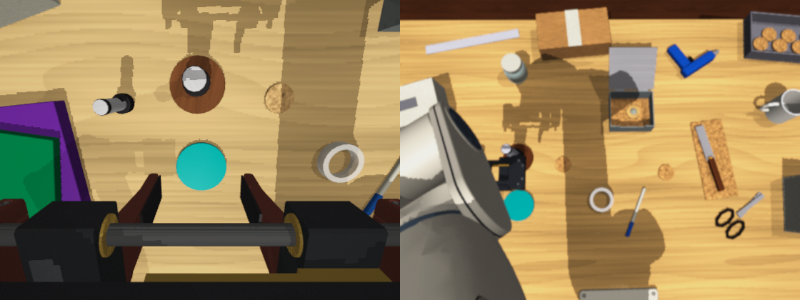

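The lamp stands upright on its disc at (195,80), the spatula lies on its mat, the lid is open and the blanks are where they were. I'm handing the job in.

```bash
python3 -c "
from station import workorder
print(workorder.sign_off())"
```

```text
the job is handed in; nothing more can be done
None
```

The job is handed in at about 42 s of the 72 s; no verdict came back, but the last pictures show the lid open, the spatula flat on its mat and the lamp upright on its disc; the lamp's aim rests on three stone measurements agreeing within about 6 mm.

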